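Collect the ring pill pods on the carrying rod and shut the tray

TASK

Take the carrying rod by its handle out of its two-forked stand, run it through all three ring-shaped pill pods standing in the filling tray and lift them out together, then lay the loaded rod back in both forks of the stand and let go of it. After that, push the empty tray's open lid over so that it falls shut. Drop no pod, and do not shift or knock over the other things on the cart.

Things in the scene. Friction and masses are not known exactly. Their poses are not given: they have to be found in the camera images.
- rod_grip (a point): carrying rod, loose, 75 g, 200 mm long, mostly steel; this point is the centre of its grey handle block (48 along x, 16 along y, 24 along z). +x points along the rod from handle to tip; z is up as it lies in the stand (the handle hangs a little below the axis, keeping it so). The rod's axis lies 5 mm above this point. Sections along x: see rod_mid
- rod_mid (a point): middle of the rod's thin shaft, on its axis, 100 mm in x from rod_grip and 5 above it, same axes. Sections in mm of x from rod_grip: handle -24 to 24; steel neck 12 diameter, to 48; guard disc 36 diameter, to 52; thin shaft 9 diameter, to 148 (pods hang here); tip collar 18 diameter, to 153; nose 12 diameter, to 176
- stand_seat (a point): middle of the fixed rod stand, on the axis of a rod lying in it, 75 mm above the cart top; y along the rod, z up. Two 90 degree V forks, 8 thick, 43 wide, tops 88 mm up, at y = -64 and 64: one takes the rod's neck, the other its nose, either way round, 7 mm play lengthways. Base 70 x 148 x 10. At the start the rod lies here, tip to +y
- tray_axis (a point): fixed white filling tray, 80 (x) by 84 (y) by 60 mm high; this point is over its middle, 60 mm up, on the line (along tray y) of the pods' holes. Floor 27 up; ribs make 3 slots 25 apart in y. Walls at x = -40 and 40 are 60 high; each end (y = -42, 42) is open above 40 mm over its middle 44 mm, so a rod passes in from either end. Lid hinged on the -x wall
- pod0_center (a point): lavender ring-shaped pill pod, loose, about 28 g, standing on edge in the tray: outside 66 diameter, hole 30 diameter, 20 thick; this point is its centre; its hole runs along its y axis (it may roll about that axis)
- pod1_center (a point): another pod, the same
- pod2_center (a point): another pod, the same
- lid (a joint): angle of the tray's flat lid (84 mm from hinge to free edge, 84 wide, 6 thick, 90 g): 0 shut, 2.0 rad fully open, where it rests leaning back on a stop; it moves freely and falls shut by its own weight once pushed past upright (below about 1.5 rad). It can shut only when the tray is empty
- lid_hinge (a point): middle of the lid's hinge line, 60 mm above the cart top at the tray's -x wall; tray axes: the hinge runs along y, the shut lid reaches towards +x, the open one stands up and leans towards -x
- splitter_mid (a point): bystander: steel tablet splitter 100 x 42 x 22 mm, its centre, 11 mm up
- eggcup_mid (a point): bystander: ceramic egg cup 52 diameter, 64 high, its centre
- tumbler_mid (a point): bystander: clear tumbler 70 diameter, 95 high, its centre
- bottle_mid (a point): bystander: pill bottle 56 diameter, 88 high, its centre
- inhalercase_mid (a point): bystander: shut inhaler case 60 x 95 x 36 mm, its centre
- organizer_mid (a point): bystander: flat weekly pill organizer 36 x 154 x 24 mm, its centre
- magnifier_mid (a point): bystander: magnifying glass lying flat, 180 long, 72 across the lens, 16 high, near its middle
There are look-alikes about, which are no part of the job. What is shaped like the part that bears tray_axis but purple is not meant. Leave any purple look-alike of the part that bears rod_grip alone.

How it is judged:
By the outcome, as a careful person would: the job done as asked, in the order asked, and still so for the second after the job is handed in, with the robot touching nothing.
It also fails if it takes over 72 s, if anything falls off the work surface, if the arm or the gripper's body presses on something with over 40 N, if the wrist force passes 120 N, or if a joint passes its speed limit or range.

ROBOT

A 7-joint arm with a two-finger parallel gripper is mounted at the origin on the work surface. World frame = base frame: x ahead of the robot, y to its left, z up, the work surface at z = 0. Lengths are in mm, angles in rad, forces in N, time in s.
With the tool pointing down it reaches from about 400 to 875 mm from the base axis. Payload 4.4 kg.
Tool frame: the origin (TCP) lies midway between the tips of the shut fingers; the grasp point (between the pads) lies 19 mm behind it (ctrl.grip_point_offset is the distance from the TCP to the grasp point, in mm); z points along the fingers, x is the direction in which the jaws open and shut, and the axes are right-handed (so a half turn about z gives the same grasp; the last joint's range is limited). The gripper opens to 85 mm and grips with 20 to 120 N. Pads are 22 mm wide; open, the fingers measure 114 mm over their backs; the gripper's body (76 mm by 85 mm) begins 54 mm behind the grasp point. The pads swing forward as they close: fully open they stand 13 mm farther back than shut.
Start: joints at [-1.344, 0.628, 0.038, 1.517, -0.027, 0.996, -0.02], TCP at [187.588, 622.357, 231.313] pointing down, gripper open.
Joint ranges: [-3.06, 3.06], [-0.37, 2.12], [-1.25, 1.32], [0.18, 2.47], [-1.1, 4.24], [0.23, 1.98], [-2.94, 2.94]. Speed limits (rad/s): [2.57, 2.57, 3.14, 3.14, 3.14, 3.14, 3.14].

INTERFACE

Orientations are given as [roll, pitch, yaw] about the fixed x, y, z axes, in that order (R = Rz(yaw) Ry(pitch) Rx(roll)).
In Python, from cell import ctrl, viewer gives the robot as it stands.
- The arm moves only by the tool apply_moves, never from a script. Its argument "series" is a list that holds one entry, the list of rows, each a list of 6 numbers: the shift along the tool's x, y, z normalised to -1 to 1, where 1 is 50 mm, then the turn, a rotation vector about the tool's x, y, z normalised to -1 to 1, where 1 is 6 degrees. In form: [[[tx, ty, tz, rx, ry, rz], ...]]. A call has exactly 5 rows; each row shifts and turns the commanded pose from where the row before left it, along the tool's axes as they then stand; what a row does not reach is not made up. A row lasts 1/8 s, in which the tool goes at most 62.5 mm and 10.7 degrees, less where a joint would pass 70% of its speed; a pose out of reach is approached as far as the arm can. A call with a number of a shift or a turn outside -1 to 1 is refused whole. A call with a gripper value outside its range is refused whole. "claw" is the gripper command: -1 is shut, 1 is fully open, values between are in proportion, set as the call begins (left out, the last holds). The fingers move at their own pace and stop on an object; the grip force is fixed at half the most. Time passes only in rows, so rows that do not move let the fingers close, or fill a call up. It gives the time, the measured TCP pose, the force and the opening at its end, in the units of the state.
- ctrl.read_state(): the state, without advancing time (a new reading comes with each control period).
- viewer.get_image(name): name is "scene" or "top" or "wrist"; returns the picture (400x640x3 uint8, blue, green, red); there is no depth.
- viewer.camera_info(name): a dict with "K" (3x3 intrinsics, pixels), "R" (3x3) and "t" (3): a world point X has camera coordinates R X + t. Camera axes: x right, y down, z forward; pixel columns grow to the right and rows downward; lengths in mm; the calibration is good to about 2 mm. A picture is of the moment at which its call begins: read the wrist's pose just before it. camera_info takes no time and is no camera call; for the wrist camera it gives the pose at the moment of the call.
- ctrl.finish_job(): hands the job in, once; it reports no verdict.
Trained networks look in the newest picture that a camera, given by its name, has taken for a name from the list of things; names that differ only in an ending like _2 or _b are one class to them, and where a whole thing is asked for, a point or a joint stands for the part that bears it (a point fixed in the world has none). Each returns a list of dicts, best first, with "score" (0 to 1); they miss things now and then, are a little off and sometimes report something else, mostly with a low value. They report only what shows in the picture. A call takes as long as a camera call. They do not tell look-alikes from the thing itself.
- viewer.find_in(camera, label): "location" ([column, row] as shares, 0 to 1, of the picture: columns of its width, rows of its height, amid what is visible of it).
The state is a dict: "clock": time; "qpos": joint angles; "qd": joint speeds; "tau": joint torques, N m; "eef_pos": TCP position; "tool_rot": TCP orientation; "force": force on the tool from outside, world axes, zero at the start; "torque": the same for the moment, N m; "width": finger opening in mm.
Only numpy, scipy, OpenCV 4.12 (cv2) and the standard library are available. Lean on these libraries where they do the work, as an engineer would, in place of code of your own. Each camera call takes 0.05 s, during which the arm holds its last target. There are 200 camera calls.

## Working session

There is one attempt and no reset: what is moved stays moved. The work goes in short steps, Python scripts to look and compute and a tool call to move; the robot and the scene stay as the last step left them, time stands still between calls to the robot, and variables do not carry over. Pictures are saved under pics/ and viewed, about 8 in all and at most 12, crops included, and the job is handed in when it is done.

Besides the shell and the picture viewer there is one more tool, called as a command line: name --argument value ..., lists and objects as JSON in quotes. apply_moves: Moves the arm, as the interface text tells. Scaled input: -1 to 1 covers 50 mm each way for a shift and 6 degrees each way for a turn. Its arguments: {"type":"object","properties":{"series":{"type":"array","items":{"type":"array","items":{"type":"array","items":{"type":"number"}}}},"claw":{"type":"number"}},"required":["series"]}

```bash
ls; mkdir -p pics
python3 - <<'E'
from cell import ctrl, viewer
import cv2,numpy as np
print(ctrl.read_state())
for c in ["scene","top"]:
    im=viewer.get_image(c); cv2.imwrite(f"pics/{c}0.png",im)
    i=viewer.camera_info(c); print(c,np.round(i["K"],1).tolist(),np.round(i["R"],3).tolist(),np.round(i["t"],1).tolist())
    for l in ["rod_grip","rod_mid","tray_axis","pod0_center","stand_seat","lid_hinge"]:
        print(l,[(round(d["score"],2),round(d["location"][0]*640),round(d["location"][1]*400)) for d in viewer.find_in(c,l)][:5])
E
```

```text
pics
{'clock': 0.0, 'qpos': array([-1.3438275 ,  0.62933997,  0.03844917,  1.51838361, -0.02700285,
        0.99631095, -0.01999708]), 'qd': array([0.00066264, 0.00063294, 0.00011982, 0.00041025, 0.00043651,
       0.00130773, 0.00184891]), 'tau': array([ 5.82205466e-04, -5.63414633e+01,  1.22614995e+00, -1.93449587e+01,
        1.09795562e-02,  1.04409456e-02,  1.99361023e-05]), 'eef_pos': array([187.38476961, 621.73809667, 230.38823117]), 'tool_rot': array([3.14156526e+00, 1.92347259e-03, 1.27802264e+00]), 'force': array([0.51282384, 0.23147359, 0.09091681]), 'torque': array([0.03665343, 0.01312743, 0.02541238]), 'width': 85.31487185146922}
scene [[482.2, 0.0, 319.9], [0.0, 482.2, 198.1], [0.0, 0.0, 1.0]] [[-0.592, 0.806, -0.017], [0.612, 0.435, -0.66], [-0.524, -0.401, -0.751]] [327.8, -281.6, 1595.6]
rod_grip [(0.89, 271, 165), (0.65, 294, 135)]
rod_mid [(0.52, 300, 133)]
tray_axis [(0.82, 392, 229), (0.73, 388, 325), (0.72, 319, 300), (0.7, 405, 188)]
pod0_center [(0.49, 382, 241)]
stand_seat [(0.76, 261, 189), (0.37, 244, 135)]
lid_hinge [(0.87, 387, 325), (0.75, 402, 188), (0.61, 393, 225), (0.32, 240, 235)]
top [[485.9, 0.0, 321.5], [0.0, 485.9, 208.8], [0.0, 0.0, 1.0]] [[-0.019, -1.0, 0.004], [-0.997, 0.019, -0.077], [0.076, -0.005, -0.997]] [-0.8, 546.3, 1565.0]
rod_grip [(0.71, 375, 221), (0.49, 395, 281)]
rod_mid [(0.61, 401, 275), (0.6, 377, 217)]
tray_axis [(0.88, 218, 151), (0.87, 275, 260), (0.77, 255, 218)]
pod0_center [(0.49, 258, 201)]
stand_seat [(0.61, 375, 200)]
lid_hinge [(0.96, 273, 259), (0.9, 218, 153), (0.81, 256, 219)]
```

View pics/top0.png

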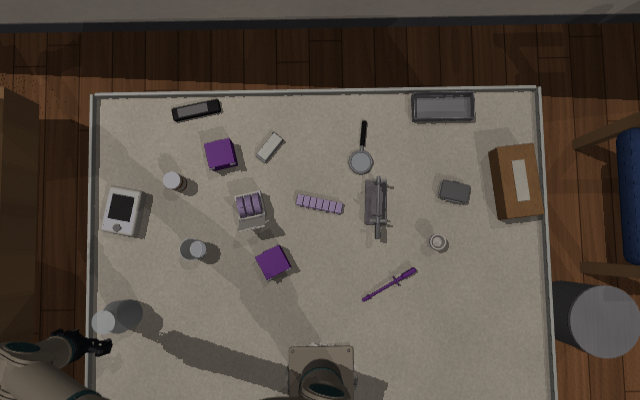

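View pics/scene0.png

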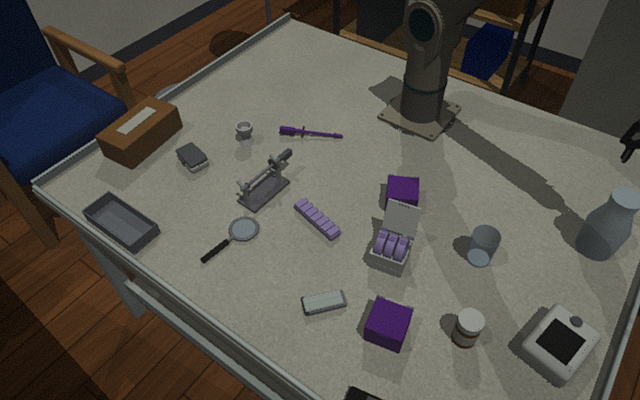

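The real stand and rod sit at top-view pixel (376,205). They are grey, with the handle at the bottom near (377,230). The look-alike rod is purple at (390,285). The real tray is white at (250,210) with its lid open, and the purple look-alike trays are at (221,154) and (273,262). I'll check this choice in a close crop.

```bash
cat > h.py <<'E'
from cell import ctrl, viewer
import cv2,numpy as np
def p2w(c,u,v,z,info=None):
    i=info or viewer.camera_info(c); K,R,t=map(np.array,(i["K"],i["R"],i["t"]))
    d=R.T@np.linalg.solve(K,[u,v,1.]); o=-R.T@t
    return (o+d*(z-o[2])/d[2])
def w2p(c,X,info=None):
    i=info or viewer.camera_info(c); x=np.array(i["K"])@(np.array(i["R"])@np.array(X,float)+np.array(i["t"])); return x[:2]/x[2]
E
python3 - <<'E'
from h import *
im=cv2.imread("pics/top0.png")
a=cv2.resize(im[160:250,350:410],None,fx=6,fy=6,interpolation=cv2.INTER_CUBIC)
b=cv2.resize(im[160:250,220:290],None,fx=6,fy=6,interpolation=cv2.INTER_CUBIC)
cv2.imwrite("pics/crop1.png",cv2.convertScaleAbs(np.hstack([b,a]),alpha=1.6,beta=10))
for n,u,v,z in [("handle",377,230,75),("tip",377,183,75),("tray",250,208,60),("org",320,203,24),("purplerod",390,285,20),("tumbler",195,250,50),("bottle",175,181,50),("egg",437,243,40),("mag",361,150,10)]: print(n,p2w("top",u,v,z).round())
E
```

```text
handle [ 472. -184.   75.]
tip [ 621. -188.   75.]
tray [550. 216.  60.]
org [565.  -7.  24.]
purplerod [ 295. -228.   20.]
tumbler [420. 394.  50.]
bottle [642. 458.  50.]
egg [ 428. -380.   40.]
mag [ 740. -146.   10.]
```

View pics/crop1.png

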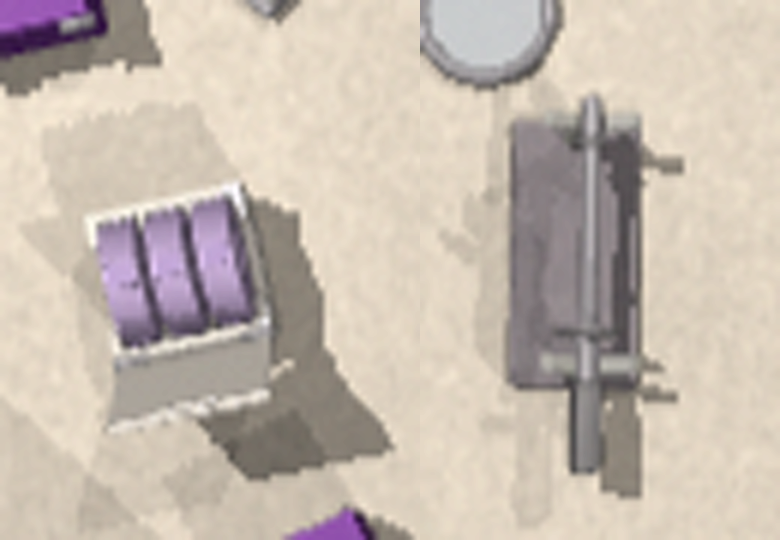

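```bash
cat >> h.py <<'E'
from scipy.spatial.transform import Rotation as Ro
def rows(wps,start=None):
    """wps: (x,y,z,yawdeg,n) tool-down; prints calls of 5 rows in tool units"""
    s=ctrl.read_state()
    p=np.array(s["eef_pos"]); R=Ro.from_euler("xyz",s["tool_rot"])
    if start: p=np.array(start[:3],float); R=Ro.from_euler("xyz",[np.pi,0,np.radians(start[3])])
    out=[]
    for *w,n in wps:
        T=Ro.from_euler("xyz",[np.pi,0,np.radians(w[3])]); q=np.array(w[:3],float)
        rv=(R.inv()*T).as_rotvec()/n
        for k in range(n):
            out.append(np.r_[R.inv().apply((q-p)/n)/50,np.degrees(rv)/6] if k==0 else np.r_[R.inv().apply(st)/50,np.degrees(rv)/6])
            if k==0: st=(q-p)/n
            R=R*Ro.from_rotvec(rv)
        p=q
    if np.abs(out).max()>1: print("TOO BIG",np.abs(out).max(0))
    while len(out)%5: out.append(np.zeros(6))
    for i in range(0,len(out),5): print([[[round(float(x),3)+0. for x in r] for r in out[i:i+5]]])
E
python3 - <<'E'
from h import *
e=p2w("top",377.3,238.3,70)
t=p2w("top",378.8,175.8,75); d=(t-e)[:2]; print(e,t,np.hypot(*d),np.degrees(np.arctan2(d[1],d[0])))
for u,v in [(234.2,195.8),(260,190.5),(239.7,218.3),(265,215)]: print(p2w("top",u,v,60).round(1))
rows([(470,300,230,20,10),(450,-182,230,-92,20)])
E
```

```text
[ 445.86295161 -184.91684625   70.        ] [ 643.42965923 -194.64847298   75.        ] 197.80623983613967 -2.819963189236593
[590.  266.3  60. ]
[605.4 184.   60. ]
[517.8 249.3  60. ]
[526.8 168.9  60. ]
[[[-0.454, 0.727, 0.003, 0.0, 0.0, 0.887], [-0.385, 0.766, 0.003, 0.0, 0.0, 0.887], [-0.312, 0.798, 0.003, 0.0, 0.0, 0.887], [-0.237, 0.824, 0.003, 0.0, 0.0, 0.887], [-0.159, 0.842, 0.003, 0.0, 0.0, 0.887]]]
[[[-0.081, 0.853, 0.003, 0.0, 0.0, 0.887], [-0.001, 0.857, 0.003, 0.0, 0.0, 0.887], [0.078, 0.854, 0.003, 0.0, 0.0, 0.887], [0.157, 0.843, 0.003, 0.0, 0.0, 0.887], [0.235, 0.824, 0.003, 0.0, 0.0, 0.887]]]
[[[-0.184, 0.446, 0.0, 0.0, 0.0, 0.933], [-0.139, 0.462, 0.0, 0.0, 0.0, 0.933], [-0.094, 0.473, 0.0, 0.0, 0.0, 0.933], [-0.047, 0.48, 0.0, 0.0, 0.0, 0.933], [0.0, 0.482, 0.0, 0.0, 0.0, 0.933]]]
[[[0.047, 0.48, 0.0, 0.0, 0.0, 0.933], [0.094, 0.473, 0.0, 0.0, 0.0, 0.933], [0.14, 0.462, 0.0, 0.0, 0.0, 0.933], [0.184, 0.446, 0.0, 0.0, 0.0, 0.933], [0.227, 0.426, 0.0, 0.0, 0.0, 0.933]]]
[[[0.267, 0.402, 0.0, 0.0, 0.0, 0.933], [0.305, 0.374, 0.0, 0.0, 0.0, 0.933], [0.34, 0.342, 0.0, 0.0, 0.0, 0.933], [0.372, 0.307, 0.0, 0.0, 0.0, 0.933], [0.4, 0.27, 0.0, 0.0, 0.0, 0.933]]]
[[[0.424, 0.229, 0.0, 0.0, 0.0, 0.933], [0.445, 0.187, 0.0, 0.0, 0.0, 0.933], [0.461, 0.142, 0.0, 0.0, 0.0, 0.933], [0.473, 0.097, 0.0, 0.0, 0.0, 0.933], [0.48, 0.05, 0.0, 0.0, 0.0, 0.933]]]
```

apply_moves --series '[[[-0.45,0.73,0,0,0,0.89],[-0.39,0.77,0,0,0,0.89],[-0.31,0.8,0,0,0,0.89],[-0.24,0.82,0,0,0,0.89],[-0.16,0.84,0,0,0,0.89]]]'

```text
clock: 1.32
eef_pos: [329.7, 460.0, 231.5]
tool_rot: [-3.141, -0.001, 0.809]
force: [-0.4, -0.8, 0.3]
width: 85.6
```

apply_moves --series '[[[-0.08,0.85,0,0,0,0.89],[0,0.86,0,0,0,0.89],[0.08,0.85,0,0,0,0.89],[0.16,0.84,0,0,0,0.89],[0.24,0.82,0,0,0,0.89]]]'

```text
clock: 1.95
eef_pos: [470.7, 299.3, 231.5]
tool_rot: [-3.141, -0.001, 0.343]
force: [0.2, -0.6, -0.0]
width: 85.3
```

```bash
cat >> h.py <<'E'
def shot(name):
    s=ctrl.read_state(); i=viewer.camera_info("wrist"); im=viewer.get_image("wrist"); cv2.imwrite(f"pics/{name}.png",im)
    np.savez(f"pics/{name}.npz",K=i["K"],R=i["R"],t=i["t"]); print(s["clock"],s["eef_pos"].round(1),np.degrees(s["tool_rot"]).round(2),s["width"]); return i
E
python3 - <<'E'
from h import *
i=shot("w1"); print(-np.array(i["R"]).T@i["t"],np.array(i["R"])[2])
for l in ["tray_axis","pod0_center","lid_hinge"]: print(l,[(round(d["score"],2),round(d["location"][0]*640),round(d["location"][1]*400)) for d in viewer.find_in("wrist",l)][:5])
E
```

```text
1.95 [470.7 299.3 231.5] [-1.7998e+02 -3.0000e-02  1.9660e+01] 85.32338402310327
[441.73584282 379.71211415 374.22744522] [ 0.11028782 -0.30620806 -0.94555445]
tray_axis [(0.95, 522, 230), (0.92, 331, 251), (0.69, 211, 245)]
pod0_center [(0.98, 367, 284), (0.46, 465, 292)]
lid_hinge [(0.94, 211, 244), (0.88, 332, 253), (0.68, 365, 287), (0.64, 514, 228)]
```

View pics/w1.png

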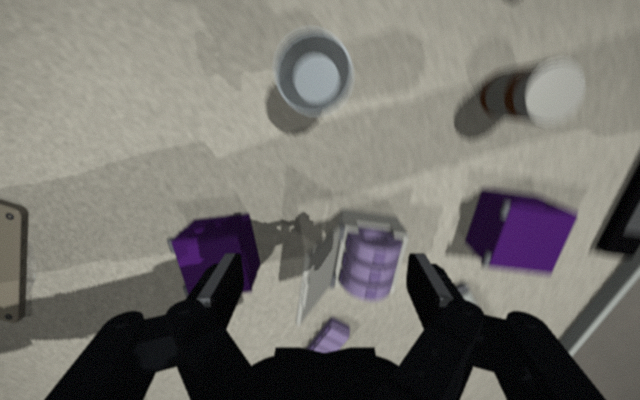

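Run:
```python
from h import *
rows([(468,-186,200,-92.5,20)])
```

```text
[[[-0.166, 0.456, 0.031, 0.0, 0.0, 0.935], [-0.121, 0.47, 0.031, 0.0, 0.0, 0.935], [-0.074, 0.48, 0.031, 0.0, 0.0, 0.935], [-0.027, 0.485, 0.031, 0.0, 0.0, 0.935], [0.021, 0.485, 0.031, 0.0, 0.0, 0.935]]]
[[[0.068, 0.481, 0.031, 0.0, 0.0, 0.935], [0.115, 0.472, 0.031, 0.0, 0.0, 0.935], [0.16, 0.458, 0.031, 0.0, 0.0, 0.935], [0.205, 0.441, 0.031, 0.0, 0.0, 0.935], [0.247, 0.418, 0.031, 0.0, 0.0, 0.935]]]
[[[0.286, 0.392, 0.031, 0.0, 0.0, 0.935], [0.323, 0.362, 0.031, 0.0, 0.0, 0.935], [0.357, 0.329, 0.031, 0.0, 0.0, 0.935], [0.388, 0.293, 0.031, 0.0, 0.0, 0.935], [0.414, 0.253, 0.031, 0.0, 0.0, 0.935]]]
[[[0.437, 0.212, 0.031, 0.0, 0.0, 0.935], [0.456, 0.168, 0.031, 0.0, 0.0, 0.935], [0.47, 0.122, 0.031, 0.0, 0.0, 0.935], [0.48, 0.076, 0.031, 0.0, 0.0, 0.935], [0.485, 0.029, 0.031, 0.0, 0.0, 0.935]]]
```

apply_moves --series '[[[-0.17,0.46,0.03,0,0,0.935],[-0.12,0.47,0.03,0,0,0.935],[-0.07,0.48,0.03,0,0,0.935],[-0.03,0.485,0.03,0,0,0.935],[0.02,0.485,0.03,0,0,0.935]]]'

```text
clock: 2.78
eef_pos: [469.0, 178.3, 223.8]
tool_rot: [-3.141, 0.0, -0.147]
force: [0.9, -0.5, 0.5]
width: 85.4
```

apply_moves --series '[[[0.07,0.48,0.03,0,0,0.935],[0.115,0.47,0.03,0,0,0.935],[0.16,0.46,0.03,0,0,0.935],[0.205,0.44,0.03,0,0,0.935],[0.25,0.42,0.03,0,0,0.935]]]'

```text
clock: 3.4
eef_pos: [469.2, 55.5, 216.2]
tool_rot: [-3.142, -0.0, -0.64]
force: [0.1, -0.3, 0.3]
width: 85.1
```

apply_moves --series '[[[0.285,0.39,0.03,0,0,0.935],[0.32,0.36,0.03,0,0,0.935],[0.36,0.33,0.03,0,0,0.935],[0.39,0.29,0.03,0,0,0.935],[0.41,0.25,0.03,0,0,0.935]]]'

```text
clock: 4.03
eef_pos: [469.1, -65.5, 208.7]
tool_rot: [-3.142, -0.0, -1.129]
force: [0.4, -0.6, -0.2]
width: 85.4
```

apply_moves --series '[[[0.44,0.21,0.03,0,0,0.935],[0.46,0.17,0.03,0,0,0.935],[0.47,0.12,0.03,0,0,0.935],[0.48,0.08,0.03,0,0,0.935],[0.485,0.03,0.03,0,0,0.935]]]'

```text
clock: 4.65
eef_pos: [468.5, -187.2, 201.1]
tool_rot: [-3.142, -0.0, -1.619]
force: [0.1, 0.6, 0.3]
width: 85.2
```

Run:
```python
from h import *
i=shot("w2"); print(-np.array(i["R"]).T@i["t"],i["K"][0])
for l in ["rod_grip","rod_mid","stand_seat"]: print(l,[(round(d["score"],2),round(d["location"][0]*640),round(d["location"][1]*400)) for d in viewer.find_in("wrist",l)][:5])
```

```text
4.65 [ 468.5 -187.2  201.1] [-180.     -0.    -92.74] 85.23967704081622
[ 552.03876008 -190.03692203  343.81210028] [288.26927511   0.         324.55297743]
rod_grip [(0.84, 369, 288), (0.82, 320, 131)]
rod_mid [(0.81, 368, 290), (0.67, 324, 129)]
stand_seat [(0.95, 330, 79)]
```

View pics/w2.png

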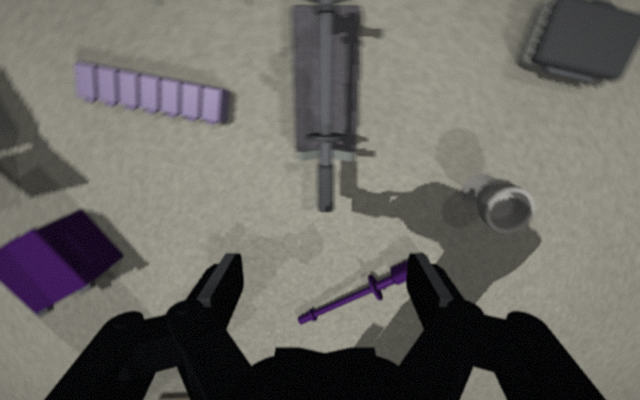

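The real grey rod runs up the middle of the picture, with its handle at pixels (326,165–211) and its guard at (324,137). The purple rod is separate, at (355,292).

Run:
```python
from h import *
i=np.load("pics/w2.npz")
im=cv2.imread("pics/w2.png"); 
g=cv2.cvtColor(im,cv2.COLOR_BGR2GRAY).astype(int)
for r in (30,80,110,175,190,200): print(r,g[r,308:342].tolist())
for n,u,v,z in [("end",326.5,211,82),("front",326,165,82),("guard",324,137,80),("shaft",325.3,30,75)]: print(n,p2w(0,u,v,z,i).round(1))
```

```text
30 [79, 83, 81, 82, 75, 82, 82, 77, 80, 77, 78, 77, 87, 91, 96, 94, 100, 99, 96, 91, 92, 87, 77, 73, 63, 56, 50, 45, 44, 48, 44, 46, 43, 43]
80 [73, 75, 76, 80, 82, 85, 88, 93, 91, 90, 89, 94, 89, 97, 96, 99, 100, 96, 102, 97, 95, 96, 88, 81, 84, 83, 85, 84, 87, 87, 87, 85, 86, 87]
110 [73, 70, 75, 80, 84, 83, 92, 94, 90, 91, 89, 90, 94, 97, 95, 103, 101, 98, 103, 101, 92, 92, 82, 85, 81, 87, 85, 89, 91, 87, 90, 88, 86, 83]
175 [135, 139, 140, 146, 145, 148, 142, 133, 120, 108, 96, 87, 79, 77, 77, 81, 85, 78, 81, 80, 79, 73, 68, 74, 88, 96, 112, 127, 135, 135, 125, 119, 103, 87]
190 [142, 144, 146, 149, 145, 147, 142, 130, 120, 109, 90, 80, 72, 75, 80, 81, 78, 79, 78, 76, 77, 73, 68, 73, 86, 103, 116, 140, 150, 150, 141, 129, 113, 89]
200 [140, 140, 139, 139, 140, 143, 141, 132, 121, 112, 96, 83, 74, 76, 74, 80, 77, 78, 76, 79, 80, 69, 67, 68, 87, 106, 120, 137, 156, 155, 156, 154, 149, 153]
end [ 446.2 -186.9   82. ]
front [ 492.  -188.5   82. ]
guard [ 517.5 -187.8   80. ]
shaft [ 603.7 -193.    75. ]
```

apply_moves --series '[[[0,-0.02,0.9,0,0,0],[0,0,0.9,0,0,0],[0,0,0.7,0,0,0],[0,0,0.46,0,0,0],[0,0,0,0,0,0]]]'

```text
clock: 5.48
eef_pos: [468.9, -184.1, 52.1]
tool_rot: [3.139, 0.002, -1.611]
force: [-0.6, -0.4, 1.4]
width: 85.4
```

apply_moves --series '[[[0,0,0,0,0,0],[0,0,0,0,0,0],[0,0,0,0,0,0],[0,0,0,0,0,0],[0,0,0,0,0,0]]]' --claw -1

```text
clock: 6.1
eef_pos: [470.1, -186.1, 53.7]
tool_rot: [-3.141, -0.001, -1.613]
force: [-0.4, -1.1, 3.6]
width: 15.1
```

Run:
```python
from h import *
i=shot("w3");
```

```text
6.1 [ 470.1 -186.1   53.7] [-1.7994e+02 -4.0000e-02 -9.2390e+01] 15.12778078471543
```

View pics/w3.png

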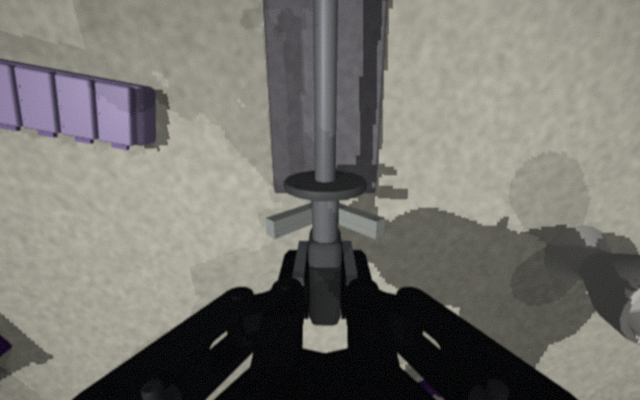

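Run:
```python
from h import *
i=np.load("pics/w3.npz")
print(p2w(0,324,184,75,i), p2w(0,324,243,82,i), p2w(0,325,20,75,i))
rows([(470,-186,130,-92.4,3),(475,-180,230,-87,2),(579,109,230,10,18)])
```

```text
[ 517.35687511 -186.63765706   75.        ] [ 492.09776173 -185.60367787   82.        ] [ 580.25304876 -189.60798348   75.        ]
TOO BIG [0.31462333 0.34093464 1.         0.00330687 0.00203516 0.89814815]
[[[0.0, 0.001, -0.509, -0.003, -0.002, 0.0], [0.0, 0.001, -0.509, -0.003, -0.002, 0.0], [0.0, 0.001, -0.509, -0.003, -0.002, 0.0], [-0.062, -0.047, -1.0, 0.0, 0.0, -0.45], [-0.06, -0.05, -1.0, 0.0, 0.0, -0.45]]]
[[[-0.315, -0.132, 0.0, 0.0, 0.0, -0.898], [-0.301, -0.161, 0.0, 0.0, 0.0, -0.898], [-0.284, -0.189, 0.0, 0.0, 0.0, -0.898], [-0.265, -0.215, 0.0, 0.0, 0.0, -0.898], [-0.244, -0.239, 0.0, 0.0, 0.0, -0.898]]]
[[[-0.221, -0.26, 0.0, 0.0, 0.0, -0.898], [-0.195, -0.28, 0.0, 0.0, 0.0, -0.898], [-0.168, -0.297, 0.0, 0.0, 0.0, -0.898], [-0.139, -0.312, 0.0, 0.0, 0.0, -0.898], [-0.109, -0.323, 0.0, 0.0, 0.0, -0.898]]]
[[[-0.079, -0.332, 0.0, 0.0, 0.0, -0.898], [-0.047, -0.338, 0.0, 0.0, 0.0, -0.898], [-0.015, -0.341, 0.0, 0.0, 0.0, -0.898], [0.017, -0.341, 0.0, 0.0, 0.0, -0.898], [0.049, -0.338, 0.0, 0.0, 0.0, -0.898]]]
[[[0.08, -0.332, 0.0, 0.0, 0.0, -0.898], [0.111, -0.323, 0.0, 0.0, 0.0, -0.898], [0.141, -0.311, 0.0, 0.0, 0.0, -0.898], [0.0, 0.0, 0.0, 0.0, 0.0, 0.0], [0.0, 0.0, 0.0, 0.0, 0.0, 0.0]]]
```

apply_moves --series '[[[0,0,-0.5,0,0,0],[0,0,-0.5,0,0,0],[0,0,-0.5,0,0,0],[-0.06,-0.05,-1,0,0,-0.45],[-0.06,-0.05,-1,0,0,-0.45]]]'

```text
clock: 6.78
eef_pos: [474.2, -179.2, 229.2]
tool_rot: [3.139, 0.001, -1.517]
force: [0.8, 1.6, 0.0]
width: 15.3
```

apply_moves --series '[[[-0.315,-0.13,0,0,0,-0.9],[-0.3,-0.16,0,0,0,-0.9],[-0.285,-0.19,0,0,0,-0.9],[-0.265,-0.215,0,0,0,-0.9],[-0.245,-0.24,0,0,0,-0.9]]]'

```text
clock: 7.4
eef_pos: [503.3, -98.5, 227.9]
tool_rot: [3.141, 0.001, -1.044]
force: [-0.2, -0.2, -1.0]
width: 15.2
```

apply_moves --series '[[[-0.22,-0.26,0,0,0,-0.9],[-0.195,-0.28,0,0,0,-0.9],[-0.17,-0.3,0,0,0,-0.9],[-0.14,-0.31,0,0,0,-0.9],[-0.11,-0.32,0,0,0,-0.9]]]'

```text
clock: 8.02
eef_pos: [531.7, -18.3, 227.9]
tool_rot: [3.141, 0.001, -0.572]
force: [-0.3, 0.5, -0.7]
width: 14.9
```

apply_moves --series '[[[-0.08,-0.33,0,0,0,-0.9],[-0.05,-0.34,0,0,0,-0.9],[-0.015,-0.34,0,0,0,-0.9],[0.017,-0.34,0,0,0,-0.9],[0.05,-0.34,0,0,0,-0.9]]]'

```text
clock: 8.65
eef_pos: [560.3, 62.0, 227.8]
tool_rot: [3.141, 0.002, -0.101]
force: [0.2, 0.0, -0.3]
width: 14.9
```

apply_moves --series '[[[0.08,-0.33,0,0,0,-0.9],[0.11,-0.32,0,0,0,-0.9],[0.14,-0.31,0,0,0,-0.88],[0,0,0,0,0,0],[0,0,0,0,0,0]]]'

```text
clock: 9.28
eef_pos: [577.3, 108.3, 228.0]
tool_rot: [3.141, 0.001, 0.174]
force: [0.1, -0.3, -0.7]
width: 15.2
```

Run:
```python
from h import *
i=shot("w4"); im=cv2.imread("pics/w4.png"); cv2.imwrite("pics/w4v.png",cv2.resize(cv2.convertScaleAbs(im[0:330,100:540],alpha=1.4),None,fx=1.8,fy=1.8,interpolation=cv2.INTER_CUBIC))
print(w2p(0,[560,217,60],i))
```

```text
9.275 [577.3 108.3 228. ] [1.7996e+02 7.0000e-02 9.9700e+00] 15.195883490490091
[327.0487062   70.29901795]
```

View pics/w4v.png

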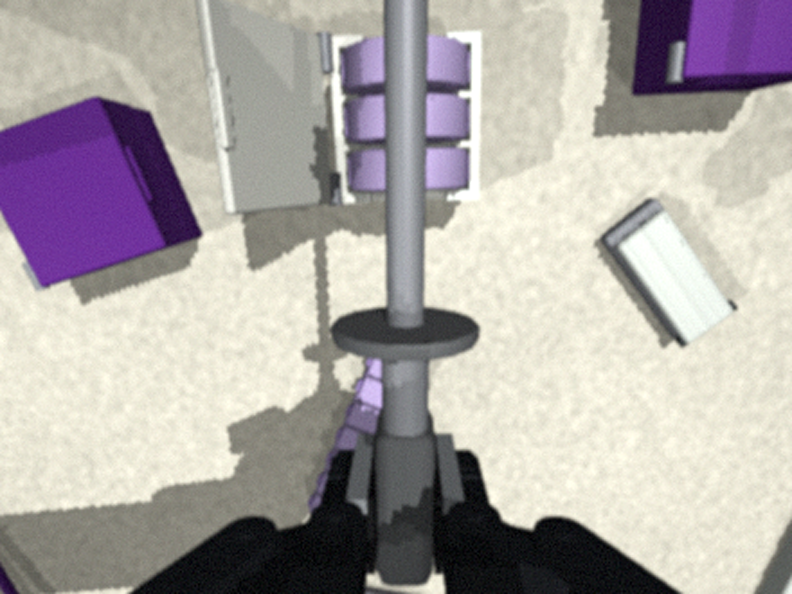

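Run:
```python
from h import *
i=np.load("pics/w4.npz")
C=[p2w(0,100+x/1.8,y/1.8,60,i)[:2] for x,y in [(334,37),(480,32),(480,198),(343,203)]]
for c in C: print(c.round(1))
an=lambda d:np.degrees(np.arctan2(d[1],d[0]))
print("center",np.mean(C,0),"angles",an(C[1]-C[0]),an(C[2]-C[3]),an(C[1]-C[2])-90,an(C[0]-C[3])-90,"sizes",[np.hypot(*(C[k]-C[k-1])).round(1) for k in range(4)])
for x,y in [(404,330),(406,10),(404,560)]: print("rod",p2w(0,100+x/1.8,y/1.8,249 if y<500 else 256,i)[:2])
P=[p2w(0,100+x/1.8,y/1.8,90,i)[:2] for x,y in [(405,45),(406,98),(408,150)]]; print("pods top edge",P)
```

```text
[513.9 252.6]
[588.6 268.1]
[607. 187.]
[529.9 170.6]
center [559.8475108  219.57062657] angles 11.727839556920213 12.044714703419542 12.763184017820137 11.055577095579935 sizes [np.float64(83.6), np.float64(76.3), np.float64(83.2), np.float64(78.8)]
rod [568.32834624 156.9598039 ]
rod [557.00757149 223.31357105]
rod [579.28743012  95.04060515]
pods top edge [array([552.19279519, 249.36850757]), array([556.65124485, 227.04152449]), array([561.80064324, 203.87627629])]
```

Clear view: the white tray's rim spans crop pixels (334–480, 32–203) with three pods, and the lid leans to the left. The tray centre works out at (560,219.5), yaw 12°.

Run:
```python
from h import *
rows([(611.6,-23,150,12,3),(611.6,-23,60,12,2)][:0] + [(611.6,-23,150,12,4),(611.6,-23,60,12,3),(611.6,-23,39,12,2)])
```

```text
[[[0.056, 0.675, 0.391, 0.002, 0.002, -0.085], [0.05, 0.676, 0.391, 0.002, 0.002, -0.085], [0.043, 0.676, 0.391, 0.002, 0.002, -0.085], [0.037, 0.677, 0.391, 0.002, 0.002, -0.085], [0.0, 0.0, 0.6, 0.0, 0.0, 0.0]]]
[[[0.0, 0.0, 0.6, 0.0, 0.0, 0.0], [0.0, 0.0, 0.6, 0.0, 0.0, 0.0], [0.0, 0.0, 0.21, 0.0, 0.0, 0.0], [0.0, 0.0, 0.21, 0.0, 0.0, 0.0], [0.0, 0.0, 0.0, 0.0, 0.0, 0.0]]]
```

apply_moves --series '[[[0.05,0.675,0.39,0,0,-0.085],[0.05,0.675,0.39,0,0,-0.085],[0.045,0.675,0.39,0,0,-0.085],[0.04,0.675,0.39,0,0,-0.085],[0,0,0.6,0,0,0]]]'

```text
clock: 9.95
eef_pos: [613.3, -27.4, 120.6]
tool_rot: [3.137, -0.002, 0.204]
force: [-0.4, -0.5, -0.6]
width: 14.8
```

apply_moves --series '[[[0,0,0.6,0,0,0],[0,0,0.6,0,0,0],[0,0,0.21,0,0,0],[0,0,0.21,0,0,0],[0,0,0,0,0,0]]]'

```text
clock: 10.58
eef_pos: [612.4, -21.6, 39.4]
tool_rot: [3.142, 0.0, 0.212]
force: [-0.4, -0.2, -0.2]
width: 15.5
```

Run:
```python
from h import *
s=ctrl.read_state()
p=s["eef_pos"]; yaw=s["tool_rot"][2]
print(s["clock"],p,np.degrees(s["tool_rot"]))
u=np.array([-np.sin(np.radians(12)),np.cos(np.radians(12))]);n=np.array([u[1],-u[0]]);d=p[:2]-[560,219.5]
print("s",d@u,"lat",d@n)
im=viewer.get_image("scene"); cv2.imwrite("pics/s5.png",cv2.resize(cv2.convertScaleAbs(im[150:290,250:450],alpha=1.5),None,fx=4,fy=4,interpolation=cv2.INTER_CUBIC))
# predicted pixels of rod tip and hole centre
a=lambda s,z:w2p("scene",[*( [560,219.5]+u*s),z])
for s_,z in [(-42,60),(-35,60),(42,60),(-72,60)]: print(s_,(a(s_,z)-[250,150])*4)
```

```text
10.575 [612.37759553 -21.62523309  39.35556594] [1.79995007e+02 5.47201843e-03 1.21186920e+01]
s -246.74598267270562 lat 1.1002644921726095
-42 [498.93172463 363.38524545]
-35 [509.74097959 367.09106195]
42 [631.08839742 408.69349117]
-72 [453.01465048 347.64315664]
```

View pics/s5.png

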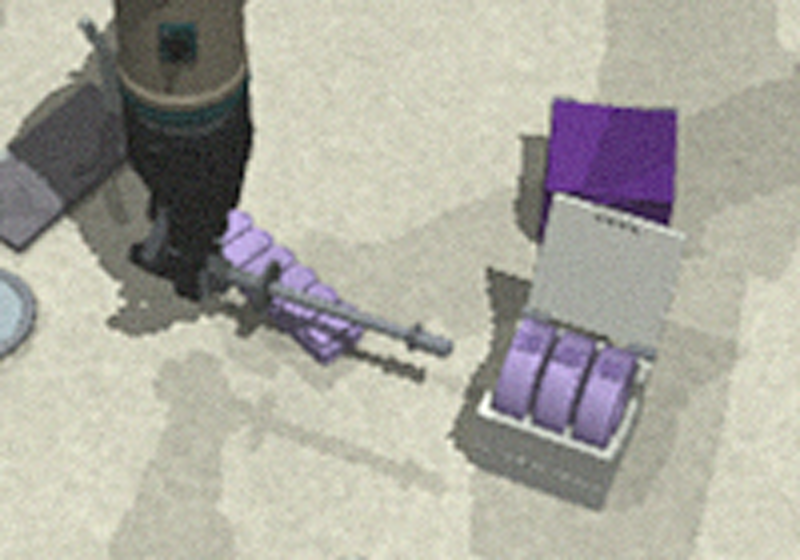

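The rod tip is at crop pixel (452,347), against a prediction of (453,348). It is lined up with the pod holes, so I'm inserting.

apply_moves --series '[[[-0.02,-0.3,0,0,0,0],[0,-0.3,0,0,0,0],[0,-0.3,0,0,0,0],[0,-0.3,0,0,0,0],[0,0,0,0,0,0]]]'

```text
clock: 11.25
eef_pos: [598.3, 39.6, 39.2]
tool_rot: [-3.14, 0.0, 0.215]
force: [-0.1, -0.6, -0.5]
width: 15.3
```

apply_moves --series '[[[0,-0.3,0,0,0,0],[0,-0.2,0,0,0,0],[0,-0.2,0,0,0,0],[0,-0.2,0,0,0,0],[0,0,0,0,0,0]]]'

```text
clock: 11.88
eef_pos: [589.0, 82.4, 39.2]
tool_rot: [-3.141, 0.0, 0.214]
force: [-0.5, -0.1, -1.4]
width: 14.9
```

apply_moves --series '[[[0,-0.2,0,0,0,0],[0,-0.2,0,0,0,0],[0,-0.2,0,0,0,0],[0,-0.2,0,0,0,0],[0,-0.03,0,0,0,0]]]'

```text
clock: 12.5
eef_pos: [580.2, 123.0, 39.2]
tool_rot: [-3.141, 0.0, 0.214]
force: [1.0, 0.6, -1.2]
width: 15.0
```

Run:
```python
from h import *
s=ctrl.read_state()
p=s["eef_pos"]
print(s["clock"],p,np.degrees(s["tool_rot"]),s["force"])
u=np.array([-np.sin(np.radians(12)),np.cos(np.radians(12))]);n=np.array([u[1],-u[0]]);d=p[:2]-[560,219.5]
print("s",d@u,"lat",d@n)
im=viewer.get_image("scene"); cv2.imwrite("pics/s6.png",cv2.resize(cv2.convertScaleAbs(im[150:290,290:450],alpha=1.5),None,fx=4,fy=4,interpolation=cv2.INTER_CUBIC))
```

```text
12.5 [580.22431781 123.03224761  39.24314927] [-1.79964255e+02  9.67731279e-03  1.22432064e+01] [ 1.03228434  0.56682776 -1.18259746]
s -98.56457265951516 lat -0.2744055705407338
```

View pics/s6.png

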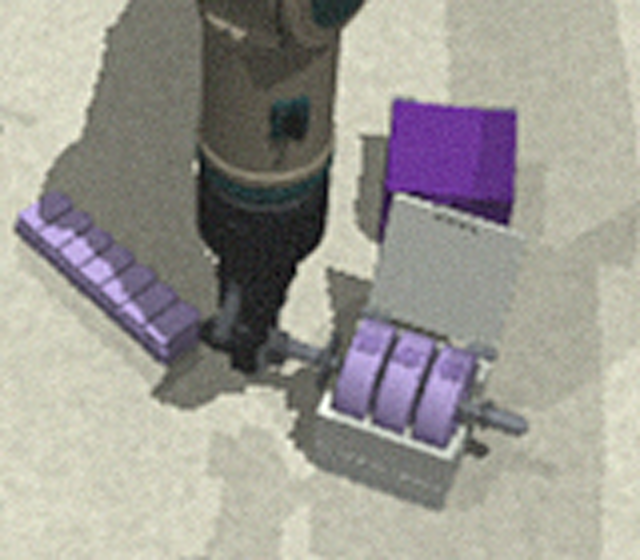

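The rod passes through all three pods, with the nose out at (500,418). Lifting gently.

apply_moves --series '[[[0,0,-0.12,0,0,0],[0,0,-0.1,0,0,0],[0,0,-0.1,0,0,0],[0,0,-0.15,0,0,0],[0,0,-0.2,0,0,0]]]'

```text
clock: 13.18
eef_pos: [580.5, 121.5, 73.3]
tool_rot: [-3.142, 0.0, 0.212]
force: [1.0, -0.0, -1.9]
width: 15.0
```

apply_moves --series '[[[0,0,-0.3,0,0,0],[0,0,-0.4,0,0,0],[0,0,-0.4,0,0,0],[0,0,-0.4,0,0,0],[0,0,-0.2,0,0,0]]]'

```text
clock: 13.8
eef_pos: [581.3, 121.7, 159.7]
tool_rot: [-3.141, -0.002, 0.212]
force: [-0.3, -1.0, -1.4]
width: 15.1
```

Run:
```python
from h import *
i=shot("w7"); im=cv2.imread("pics/w7.png")
im2=viewer.get_image("scene"); s=cv2.resize(cv2.convertScaleAbs(im2[130:270,290:430],alpha=1.5),(400,400),interpolation=cv2.INTER_CUBIC)
cv2.imwrite("pics/c7.png",np.hstack([s,cv2.convertScaleAbs(im[:,130:530],alpha=1.3)]))
```

```text
13.8 [581.3 121.7 159.7] [-1.7999e+02 -1.3000e-01  1.2140e+01] 15.135280044908255
```

View pics/c7.png

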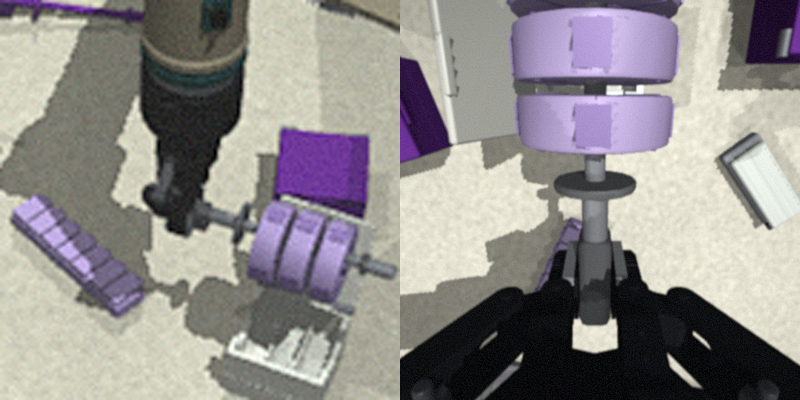

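All three pods hang level on the rod. The guard is at the same pixel as when I first gripped the rod, so nothing has slipped. Carrying it back.

Run:
```python
from h import *
rows([(545,30,175,-20,9),(470,-186,175,-92.4,19),(470,-186,140,-92.4,2)])
```

```text
[[[-0.122, 0.182, -0.035, -0.001, -0.003, 0.595], [-0.11, 0.19, -0.035, -0.001, -0.003, 0.595], [-0.098, 0.196, -0.035, -0.001, -0.003, 0.595], [-0.086, 0.202, -0.035, -0.001, -0.003, 0.595], [-0.073, 0.207, -0.035, -0.001, -0.003, 0.595]]]
[[[-0.06, 0.211, -0.035, -0.001, -0.003, 0.595], [-0.047, 0.214, -0.035, -0.001, -0.003, 0.595], [-0.033, 0.217, -0.035, -0.001, -0.003, 0.595], [-0.02, 0.218, -0.035, -0.001, -0.003, 0.595], [0.004, 0.241, 0.0, 0.0, 0.0, 0.635]]]
[[[0.02, 0.24, 0.0, 0.0, 0.0, 0.635], [0.035, 0.238, 0.0, 0.0, 0.0, 0.635], [0.051, 0.235, 0.0, 0.0, 0.0, 0.635], [0.067, 0.231, 0.0, 0.0, 0.0, 0.635], [0.082, 0.226, 0.0, 0.0, 0.0, 0.635]]]
[[[0.097, 0.22, 0.0, 0.0, 0.0, 0.635], [0.111, 0.213, 0.0, 0.0, 0.0, 0.635], [0.125, 0.206, 0.0, 0.0, 0.0, 0.635], [0.139, 0.197, 0.0, 0.0, 0.0, 0.635], [0.151, 0.187, 0.0, 0.0, 0.0, 0.635]]]
[[[0.163, 0.177, 0.0, 0.0, 0.0, 0.635], [0.175, 0.165, 0.0, 0.0, 0.0, 0.635], [0.185, 0.153, 0.0, 0.0, 0.0, 0.635], [0.195, 0.141, 0.0, 0.0, 0.0, 0.635], [0.204, 0.128, 0.0, 0.0, 0.0, 0.635]]]
[[[0.212, 0.114, 0.0, 0.0, 0.0, 0.635], [0.219, 0.099, 0.0, 0.0, 0.0, 0.635], [0.225, 0.085, 0.0, 0.0, 0.0, 0.635], [0.0, 0.0, 0.35, 0.0, 0.0, 0.0], [0.0, 0.0, 0.35, 0.0, 0.0, 0.0]]]
```

apply_moves --series '[[[-0.12,0.18,-0.035,0,0,0.4],[-0.11,0.19,-0.035,0,0,0.6],[-0.1,0.195,-0.035,0,0,0.6],[-0.085,0.2,-0.035,0,0,0.6],[-0.075,0.205,-0.035,0,0,0.6]]]'

```text
clock: 14.52
eef_pos: [560.8, 69.8, 166.6]
tool_rot: [3.141, 0.0, -0.086]
force: [0.1, -0.8, -1.7]
width: 14.4
```

apply_moves --series '[[[-0.06,0.21,-0.035,0,0,0.6],[-0.045,0.215,-0.035,0,0,0.6],[-0.035,0.215,-0.035,0,0,0.6],[-0.02,0.22,-0.035,0,0,0.6],[0.005,0.24,0,0,0,0.635]]]'

```text
clock: 15.15
eef_pos: [541.8, 17.5, 173.7]
tool_rot: [-3.141, -0.0, -0.403]
force: [-0.3, 0.5, -0.8]
width: 14.6
```

apply_moves --series '[[[0.02,0.24,0,0,0,0.635],[0.035,0.24,0,0,0,0.635],[0.05,0.235,0,0,0,0.635],[0.065,0.23,0,0,0,0.635],[0.08,0.225,0,0,0,0.635]]]'

```text
clock: 15.78
eef_pos: [522.8, -39.6, 173.5]
tool_rot: [-3.142, 0.0, -0.736]
force: [-1.1, 0.3, -1.4]
width: 15.1
```

apply_moves --series '[[[0.095,0.22,0,0,0,0.635],[0.11,0.215,0,0,0,0.635],[0.125,0.205,0,0,0,0.635],[0.14,0.195,0,0,0,0.635],[0.15,0.185,0,0,0,0.635]]]'

```text
clock: 16.4
eef_pos: [504.1, -96.5, 173.6]
tool_rot: [-3.142, -0.0, -1.069]
force: [0.8, -0.0, -2.0]
width: 15.1
```

apply_moves --series '[[[0.165,0.175,0,0,0,0.635],[0.175,0.165,0,0,0,0.635],[0.185,0.155,0,0,0,0.635],[0.195,0.14,0,0,0,0.635],[0.205,0.13,0,0,0,0.635]]]'

```text
clock: 17.02
eef_pos: [485.2, -153.8, 173.5]
tool_rot: [-3.142, 0.0, -1.401]
force: [-0.8, -0.1, -1.9]
width: 14.9
```

Run:
```python
from h import *
s=ctrl.read_state(); print(s["clock"],s["eef_pos"],np.degrees(s["tool_rot"]))
rows([(470,-186.1,150,-92.4,6),(470,-186.1,150,-92.4,1)])
```

```text
17.025 [ 485.22386912 -153.75585699  173.53980887] [-1.79999010e+02  2.25409753e-03 -8.02682010e+01]
[[[0.098, 0.068, 0.078, 0.0, 0.0, 0.337], [0.1, 0.065, 0.078, 0.0, 0.0, 0.337], [0.102, 0.061, 0.078, 0.0, 0.0, 0.337], [0.104, 0.058, 0.078, 0.0, 0.0, 0.337], [0.106, 0.054, 0.078, 0.0, 0.0, 0.337]]]
[[[0.108, 0.05, 0.078, 0.0, 0.0, 0.337], [0.0, 0.0, 0.0, 0.0, 0.0, 0.0], [0.0, 0.0, 0.0, 0.0, 0.0, 0.0], [0.0, 0.0, 0.0, 0.0, 0.0, 0.0], [0.0, 0.0, 0.0, 0.0, 0.0, 0.0]]]
```

apply_moves --series '[[[0.1,0.07,0.08,0,0,0.337],[0.1,0.065,0.08,0,0,0.337],[0.1,0.06,0.08,0,0,0.337],[0.105,0.06,0.08,0,0,0.337],[0.105,0.055,0.08,0,0,0.337]]]'

```text
clock: 17.65
eef_pos: [472.5, -180.3, 153.2]
tool_rot: [3.141, 0.0, -1.575]
force: [-0.8, 0.5, -1.5]
width: 15.1
```

apply_moves --series '[[[0.11,0.05,0.08,0,0,0.337],[0,0,0.3,0,0,0],[0,0,0.3,0,0,0],[0,0,0.1,0,0,0],[0,0,0,0,0,0]]]'

```text
clock: 18.27
eef_pos: [470.0, -185.4, 114.0]
tool_rot: [3.141, 0.0, -1.608]
force: [0.1, 0.2, -1.4]
width: 15.0
```

Run:
```python
from h import *
i=shot("w8"); rows([(470.1,-186.1,80,-92.4,3),(470.1,-186.1,55,-92.4,7)])
im=viewer.get_image("scene"); im=cv2.imread("pics/w8.png") if 0 else im
cv2.imwrite("pics/s8.png",cv2.resize(cv2.convertScaleAbs(im[110:230,200:350],alpha=1.6),None,fx=5,fy=5,interpolation=cv2.INTER_CUBIC)[:600,:750])
```

```text
18.275 [ 470.  -185.4  114. ] [ 1.7994e+02  2.0000e-02 -9.2150e+01] 15.045567204885689
[[[0.004, 0.0, 0.229, 0.001, 0.0, 0.014], [0.004, 0.0, 0.229, 0.001, 0.0, 0.014], [0.004, 0.0, 0.229, 0.001, 0.0, 0.014], [0.0, 0.0, 0.071, 0.0, 0.0, 0.0], [0.0, 0.0, 0.071, 0.0, 0.0, 0.0]]]
[[[0.0, 0.0, 0.071, 0.0, 0.0, 0.0], [0.0, 0.0, 0.071, 0.0, 0.0, 0.0], [0.0, 0.0, 0.071, 0.0, 0.0, 0.0], [0.0, 0.0, 0.071, 0.0, 0.0, 0.0], [0.0, 0.0, 0.071, 0.0, 0.0, 0.0]]]
```

View pics/s8.png

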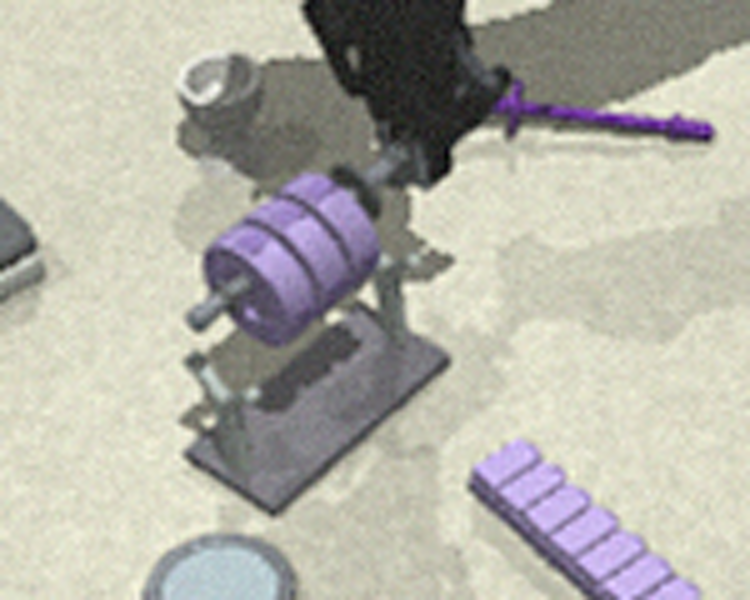

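The rod is above both forks: the nose at (205,315) over the front fork at (225,385), and the neck over the rear fork. Lowering.

apply_moves --series '[[[0.01,0,0.25,0,0,0.02],[0,0,0.25,0,0,0.02],[0,0,0.25,0,0,0],[0,0,0.15,0,0,0],[0,0,0,0,0,0]]]'

```text
clock: 19.0
eef_pos: [469.7, -186.0, 68.9]
tool_rot: [3.14, 0.0, -1.613]
force: [-0.1, -0.9, -0.9]
width: 15.1
```

apply_moves --series '[[[0,0,0.1,0,0,0],[0,0,0.1,0,0,0],[0,0,0.06,0,0,0],[0,0,0,0,0,0],[0,0,0,0,0,0]]]'

```text
clock: 19.62
eef_pos: [470.3, -186.1, 56.6]
tool_rot: [-3.141, -0.0, -1.612]
force: [-1.1, -0.1, -1.5]
width: 15.4
```

Force is still only the hanging weight, so I need about 3 mm more.

apply_moves --series '[[[0,0,0.03,0,0,0],[0,0,0.02,0,0,0],[0,0,0.01,0,0,0],[0,0,0,0,0,0],[0,0,0,0,0,0]]]'

```text
clock: 20.25
eef_pos: [470.2, -186.1, 53.8]
tool_rot: [-3.141, -0.0, -1.613]
force: [-0.7, 0.3, 4.1]
width: 15.0
```

Run:
```python
from h import *
s=ctrl.read_state(); print(s["eef_pos"],np.degrees(s["tool_rot"]),s["force"],s["torque"])
```

```text
[ 470.24582113 -186.13171322   53.80279888] [-1.79977118e+02 -3.00196382e-03 -9.23946668e+01] [-0.65947637  0.29387411  4.13250266] [ 0.03498999  0.20521043 -0.0058773 ]
```

The rod is seated: same pose as at pickup, with about 4 N upward. Releasing and rising.

apply_moves --series '[[[0,0,0,0,0,0],[0,0,0,0,0,0],[0,0,0,0,0,0],[0,0,0,0,0,0],[0,0,0,0,0,0]]]' --claw 1

```text
clock: 20.88
eef_pos: [470.1, -186.0, 53.5]
tool_rot: [3.141, 0.0, -1.612]
force: [-0.7, -0.4, 0.5]
width: 85.4
```

apply_moves --series '[[[0,0,-0.15,0,0,0],[0,0,-0.3,0,0,0],[0,0,-0.6,0,0,0],[0,0,-0.9,0,0,0],[0,0,-0.9,0,0,0]]]'

```text
clock: 21.5
eef_pos: [469.8, -186.1, 198.3]
tool_rot: [-3.142, -0.0, -1.613]
force: [1.3, -0.2, -0.7]
width: 84.9
```

Run:
```python
from h import *
i=shot("w9"); im=cv2.imread("pics/w9.png")
im2=viewer.get_image("scene"); s=cv2.resize(cv2.convertScaleAbs(im2[130:230,220:320],alpha=1.6),(400,400),interpolation=cv2.INTER_CUBIC)
cv2.imwrite("pics/c9.png",np.hstack([s,cv2.convertScaleAbs(im[:,120:520],alpha=1.3)]))
```

```text
21.5 [ 469.8 -186.1  198.3] [-1.800e+02 -2.000e-02 -9.243e+01] 84.94392846493473
```

View pics/c9.png

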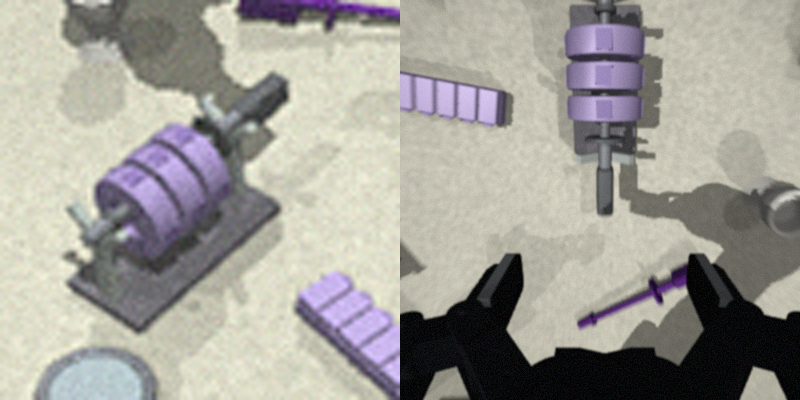

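The loaded rod rests in both forks, released, with all three pods on it. Next is the lid: I'll shut the fingers and go behind it.

Run:
```python
from h import *
rows([(433,192.5,200,-78,10),(433,192.5,107,-78,4)])
```

```text
[[[-0.757, 0.111, -0.001, -0.007, -0.004, -0.24], [-0.759, 0.092, -0.001, -0.007, -0.004, -0.24], [-0.762, 0.072, 0.0, -0.007, -0.004, -0.24], [-0.763, 0.053, 0.0, -0.007, -0.004, -0.24], [-0.764, 0.034, 0.0, -0.007, -0.004, -0.24]]]
[[[-0.765, 0.015, 0.001, -0.007, -0.004, -0.24], [-0.765, -0.004, 0.001, -0.007, -0.004, -0.24], [-0.765, -0.024, 0.001, -0.007, -0.004, -0.24], [-0.764, -0.043, 0.002, -0.007, -0.004, -0.24], [-0.762, -0.062, 0.002, -0.007, -0.004, -0.24]]]
[[[0.0, 0.0, 0.465, 0.0, 0.0, 0.0], [0.0, 0.0, 0.465, 0.0, 0.0, 0.0], [0.0, 0.0, 0.465, 0.0, 0.0, 0.0], [0.0, 0.0, 0.465, 0.0, 0.0, 0.0], [0.0, 0.0, 0.0, 0.0, 0.0, 0.0]]]
```

apply_moves --series '[[[-0.76,0.11,0,0,0,-0.24],[-0.76,0.09,0,0,0,-0.24],[-0.76,0.07,0,0,0,-0.24],[-0.765,0.05,0,0,0,-0.24],[-0.765,0.035,0,0,0,-0.24]]]' --claw -1

```text
clock: 22.22
eef_pos: [450.3, 5.7, 196.5]
tool_rot: [-3.141, 0.0, -1.486]
force: [0.4, 0.3, -0.5]
width: -0.1
```

apply_moves --series '[[[-0.765,0.015,0,0,0,-0.24],[-0.765,0,0,0,0,-0.24],[-0.765,-0.025,0,0,0,-0.24],[-0.765,-0.045,0,0,0,-0.24],[-0.76,-0.06,0,0,0,-0.24]]]'

```text
clock: 22.85
eef_pos: [430.4, 195.8, 196.5]
tool_rot: [-3.142, 0.0, -1.361]
force: [1.2, -0.1, 0.1]
width: 0.2
```

apply_moves --series '[[[0,0,0.47,0,0,0],[0,0,0.47,0,0,0],[0,0,0.47,0,0,0],[0,0,0.43,0,0,0],[0,0,0,0,0,0]]]'

```text
clock: 23.48
eef_pos: [429.9, 194.2, 103.5]
tool_rot: [3.139, -0.0, -1.362]
force: [-0.0, -0.6, 0.0]
width: -0.0
```

Run:
```python
from h import *
i=shot("w10"); im=cv2.imread("pics/w10.png")
im2=viewer.get_image("scene"); s=cv2.resize(cv2.convertScaleAbs(im2[140:280,330:470],alpha=1.6),(400,400),interpolation=cv2.INTER_CUBIC)
cv2.imwrite("pics/c10.png",np.hstack([s,cv2.convertScaleAbs(im[:,120:520],alpha=1.3)]))
```

```text
23.475 [429.9 194.2 103.5] [ 1.7985e+02 -2.0000e-02 -7.8010e+01] -0.0020034059343900655
```

The picture limit is reached, so I'll go by the numbers. The fingers are at tray-local x = -132 and the lid's back edge at about -78.

apply_moves --series '[[[0,-0.4,0,0,0,0],[0,-0.4,0,0,0,0],[0,-0.2,0,0,0,0],[0,-0.2,0,0,0,0],[0,-0.2,0,0,0,0]]]'

```text
clock: 24.2
eef_pos: [500.4, 209.4, 105.4]
tool_rot: [-3.14, 0.001, -1.361]
force: [-0.3, 0.7, 13.1]
width: -0.0
```

apply_moves --series '[[[0,-0.2,0,0,0,0],[0,-0.2,0,0,0,0],[0,-0.2,0,0,0,0],[0,0,0,0,0,0],[0,0,0,0,0,0]]]'

```text
clock: 24.82
eef_pos: [528.3, 215.2, 103.8]
tool_rot: [3.141, -0.0, -1.361]
force: [0.3, -0.2, -0.4]
width: -0.2
```

```bash
cat > lid.py <<'E'
from h import *
s=ctrl.read_state(); p=s["eef_pos"]; print(s["clock"],p,s["force"], "localx",(p[0]-560)*.978+(p[1]-219.5)*.208)
n=np.array([.978,.208]);u=np.array([-.208,.978])
T=lambda x,y,z:[*(np.array([560,219.5])+x*n+y*u),z]
old=cv2.imread("pics/scene0.png")
for c in("scene","top"):
    im=viewer.get_image(c); cv2.imwrite(f"pics/{c}_now.png",im)
    o=cv2.imread(f"pics/{c}0.png")
    for nm,P in [("shut lid",[T(a,b,66) for a in(-20,0,20,35) for b in(-25,0,25)]),("open lid",[T(-40-34*k,b,60+76*k) for k in(.5,.7,.9) for b in(-25,0,25)])]:
        px=[w2p(c,q).round().astype(int) for q in P]
        print(c,nm,"before",[o[y,x].tolist() for x,y in px][::2],"now",[im[y,x].tolist() for x,y in px][::2])
    for l in ("lid_hinge","pod0_center","rod_grip"): print(l,[(round(d["score"],2),round(d["location"][0]*640),round(d["location"][1]*400)) for d in viewer.find_in(c,l)][:5])
E
python3 lid.py
```

```text
24.825 [528.27456236 215.2246281  103.81361496] [ 0.29757021 -0.1670897  -0.35768992] localx -31.916755369466607
scene shut lid before [[115, 76, 88], [118, 79, 91], [138, 103, 115], [106, 77, 89], [102, 78, 90], [70, 49, 55]] now [[149, 157, 155], [155, 163, 154], [149, 158, 156], [149, 157, 152], [131, 134, 132], [146, 153, 149]]
scene open lid before [[96, 103, 99], [100, 104, 105], [100, 104, 105], [98, 104, 103], [99, 105, 105]] now [[115, 127, 125], [114, 123, 125], [20, 21, 16], [16, 14, 12], [20, 23, 22]]
lid_hinge [(0.9, 385, 325), (0.63, 388, 249)]
pod0_center [(0.63, 268, 173), (0.54, 254, 180)]
rod_grip [(0.71, 278, 161), (0.65, 296, 134)]
top shut lid before [[103, 82, 95], [89, 70, 82], [108, 84, 99], [112, 89, 104], [109, 86, 101], [121, 128, 132]] now [[29, 28, 28], [23, 22, 12], [37, 43, 48], [161, 158, 161], [77, 87, 97], [41, 46, 51]]
top open lid before [[90, 95, 99], [90, 96, 100], [90, 95, 100], [90, 95, 100], [90, 96, 100]] now [[63, 69, 74], [102, 112, 118], [60, 67, 71], [81, 89, 95], [115, 127, 134]]
lid_hinge [(0.85, 219, 151), (0.77, 270, 264), (0.73, 257, 198)]
pod0_center [(0.72, 378, 205)]
rod_grip [(0.81, 390, 282), (0.56, 375, 219)]
```

The scene camera shows a uniform bright lid at all the shut-lid pixels. Backing off upward and checking again with a clear view.

apply_moves --series '[[[0,0.2,-0.8,0,0,0],[0,0.5,-0.8,0,0,0],[0.5,0.8,-0.6,0,0,0],[0.8,0.4,0,0,0,0],[0.8,0,0,0,0,0]]]'

```text
clock: 25.85
eef_pos: [456.1, 92.4, 214.5]
tool_rot: [3.141, 0.002, -1.36]
force: [-0.5, -0.4, -0.2]
width: 0.0
```

apply_moves --series '[[[0.8,0,0,0,0,0],[0.8,0,0,0,0,0],[0.4,0,0,0,0,0],[0,0,0,0,0,0],[0,0,0,0,0,0]]]'

```text
clock: 26.48
eef_pos: [478.1, -3.7, 213.8]
tool_rot: [3.141, 0.001, -1.36]
force: [0.8, 0.2, -0.5]
width: -0.1
```

```bash
python3 lid.py
python3 - <<'E'
from h import *
# bystanders & loaded rod: compare detections before/after in the top view
a={}
for l in ["splitter_mid","eggcup_mid","tumbler_mid","bottle_mid","inhalercase_mid","organizer_mid","magnifier_mid","stand_seat"]:
    print(l,[(round(d["score"],2),round(d["location"][0]*640),round(d["location"][1]*400)) for d in viewer.find_in("top",l)][:2])
for c in("top","scene"):
    o,n=cv2.imread(f"pics/{c}0.png"),cv2.imread(f"pics/{c}_now.png")
    m=(cv2.GaussianBlur(cv2.absdiff(o,n),(5,5),0).max(2)>22).astype(np.uint8)
    k,_,st,_=cv2.connectedComponentsWithStats(m); print(c,[s.tolist() for s in st[1:] if s[4]>25])
E
```

```text
26.475 [478.10222023  -3.68574336 213.84821736] [ 0.83708098  0.19186945 -0.45836137] localx -126.51866323646695
scene shut lid before [[115, 76, 88], [118, 79, 91], [138, 103, 115], [106, 77, 89], [102, 78, 90], [70, 49, 55]] now [[156, 163, 158], [148, 156, 152], [152, 160, 156], [151, 159, 155], [152, 159, 156], [154, 160, 159]]
scene open lid before [[96, 103, 99], [100, 104, 105], [100, 104, 105], [98, 104, 103], [99, 105, 105]] now [[110, 124, 124], [111, 129, 124], [92, 95, 100], [55, 34, 43], [59, 31, 48]]
lid_hinge [(0.9, 390, 252), (0.77, 400, 196), (0.63, 385, 325)]
pod0_center [(0.59, 271, 172)]
rod_grip [(0.84, 276, 159), (0.75, 291, 133), (0.44, 322, 297)]
top shut lid before [[103, 82, 95], [89, 70, 82], [108, 84, 99], [112, 89, 104], [109, 86, 101], [121, 128, 132]] now [[156, 155, 157], [159, 155, 157], [159, 156, 158], [159, 155, 158], [158, 155, 157], [159, 155, 158]]
top open lid before [[90, 95, 99], [90, 96, 100], [90, 95, 100], [90, 95, 100], [90, 96, 100]] now [[62, 69, 72], [115, 126, 134], [60, 66, 71], [111, 123, 130], [120, 132, 140]]
lid_hinge [(0.95, 250
[... 310 characters left out ...]
1)]
organizer_mid [(0.75, 325, 199)]
magnifier_mid [(0.97, 362, 159)]
stand_seat [(0.91, 372, 210)]
top [[369, 187, 25, 30, 574], [235, 191, 30, 29, 674], [142, 194, 205, 206, 13785], [338, 236, 71, 146, 4810], [49, 329, 65, 33, 955], [0, 343, 78, 57, 2916], [64, 345, 7, 19, 53], [303, 379, 32, 21, 350], [75, 386, 35, 14, 254], [339, 390, 10, 8, 34], [383, 390, 10, 10, 72]]
scene [[276, 0, 114, 184, 7673], [411, 0, 32, 30, 239], [455, 0, 23, 27, 289], [415, 9, 18, 32, 334], [431, 43, 16, 11, 104], [385, 75, 15, 6, 61], [371, 79, 12, 8, 61], [436, 100, 149, 123, 3508], [618, 120, 22, 45, 541], [243, 161, 34, 37, 737], [385, 197, 34, 20, 448], [371, 217, 44, 47, 1269], [525, 326, 18, 27, 168]]
```

```bash
python3 -c "
from cell import ctrl
print(ctrl.finish_job())"
```

```text
the job is handed in; nothing more can be done
None
```

The job is handed in, finished at about 26.5 s on the robot's clock. The rod went through all three pods and lifted them out together. The loaded rod is back in both forks and released, and the tray lid has been pushed shut.

**Pods and rod:** a picture after release showed all three pods on the rod, with its neck and nose in the forks. After the lid push, the networks still found pods and rod at the stand.

**Lid:** both cameras show the flat white lid at every checked point over the tray, and the upright lid is gone.

**Forces:** the highest force I saw reported was 13 N, briefly, while pushing the lid. Forces were only reported at the end of each move call.

**Other things on the cart:**
- The seven bystanders were still found at or near where they began.
- The organizer read about 5 pixels off my estimate from the first picture, probably because the arm partly covered it.
- The before/after difference in the top view was largely the arm and its shadow, so it could not check that area well.

**Not checked by eye:** the 12-picture limit ran out just before the lid push, so I checked the shut lid by pixel values and the networks rather than by looking at it.

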